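# Fit the mixing paddle to the tint mixer and hold it down

## Task

Someone left a tint brush lying across the tint mixer's socket: lay it flat in the brush tray, straight along the tray beside the brush already there and with its bristles pointing the same way, set down gently, not dropped. Then take the flat mixing paddle (not the wire whisk) from the attachment stand, turn it until the four wings of its stem mesh with the mixer's cross-shaped socket, and push it fully home, its flange flush on the mixer's deck. A spring ejector pushes it back out, so finish while still holding it pressed down, for a colleague to lock it, and leave all the other things where they stand.

Things in the scene. Friction and masses are not known exactly. Their poses are not given: they have to be found in the camera images.
- mixer: fixed tint mixer drive, a grey box 130 x 130 mm (black foot rim 142 x 142 mm, 12 mm high), flat deck 85 mm above the table; origin under its centre on the table, z up. In the middle of the deck is a round well 35 mm across (2 mm chamfer) with the socket inside.
- socket (a point): centre of the well's mouth, at deck level; turns with the drive spindle, which stops at any angle and turns stiffly (0.25 N m). Its x and y lie along the socket's two crossing slots, 8.5 mm wide, between four square steel teeth (8 x 8 mm) whose tops are 10 mm below the deck and which go 16 mm deeper; any of four quarter turns meshes.
- ejector (a joint): spring ejector pin, 8 mm across, in the socket's centre; m pushed down, 0 (free, top 14 mm below the deck) to 0.012. The stem pushes it: 4 N at first touch, 8 N at 0.010, where the paddle is home.
- paddle: loose white flat paddle, 60-130 g, stem down in a stand hole. Origin: centre of its flange's underside (46 mm wide, 8 thick; hub to 20 mm), z up. Blade 20 to 84 mm above, 42 wide along x, 9 thick along y: grip across y near the top. Stem: cross of four wings along x and y, 32 mm span, 6 thick, to 24 mm below origin, edges rounded. Home: origin at the socket; unmeshed it stops 14 mm higher.
- whisk: loose wire balloon whisk, 38 mm wide, same flange, plain round stem; stands in the stand's other hole. Leave it. Origin as the paddle's; wire top 86 mm above it.
- stand: fixed white attachment stand 180 x 80 x 45 mm, origin under its centre, two round holes 36 mm across through it at x = -55 and +55 mm in its frame. The attachments' flanges rest on its top, 45 mm above the table. It stands on one side of the mixer, the tray on the other; the sides swap.
- brush: loose tint brush lying flat across the mixer's deck over the socket, 210 mm long along its x, bristle end at +x. Origin at mid-length on its underside. Black handle 14 mm wide and 12 mm thick from x = -105 to +30 mm; head up to 38 mm wide from +29 mm on. Grip at its origin; about 45 g, balance point about 5 mm towards the bristles.
- bristles (a point): centre of the brush's bristle end: x = +105 mm in the brush's frame, 6 mm above its underside.
- tray: fixed shallow aluminium tray, outside 280 x 170 x 16 mm, walls and floor 5 mm thick, long side along its x; origin under its centre. Brushes lie in it along x with bristles towards its +x. The free half is at its +y.
- brush2: the same kind of brush, already lying in the tray about 42 mm to the -y side of its centre line, bristles to the tray's +x. Leave it. Origin as the brush's.
- jar: loose jar, 56 mm wide, 60 mm high, beyond the mixer; origin under its centre. Leave it.
- bottle: loose bottle, 44 mm wide, 130 mm high, beyond the mixer; origin under its centre. Leave it.
- bowl: loose black bowl, 80 mm wide, 32 mm high, beyond the mixer; origin under its centre. Leave it.
- tub: loose grey tub with white lid, 50 mm wide, 45 mm high, between robot and mixer; origin under its centre. Leave it.
Not all that is in view belongs to the job. Leave any orange look-alike of the paddle alone.

How it is judged:
By the outcome, as a careful person would: the job done as asked, in the order asked, and still so for the second after the job is handed in, while the arm keeps its last pose, push and grip.
It also fails if it takes over 51 s, if anything falls off the work surface, if the arm or the gripper's body presses on something with over 40 N, if the wrist force passes 120 N, or if a joint passes its speed limit or range.

## Robot

A 6-joint arm with a two-finger parallel gripper is mounted at the origin on the work surface. World frame = base frame: x ahead of the robot, y to its left, z up, the work surface at z = 0. Lengths are in m, angles in rad, forces in N, time in s.
With the tool pointing down it reaches from about 0.35 to 0.725 m from the base axis. Payload 4.3 kg.
Tool frame: the origin (TCP) lies midway between the tips of the shut fingers; the grasp point (between the pads) lies 19 mm behind it; z points along the fingers, y is the line along which they close (so a half turn about z gives the same grasp; the last joint's range is limited). The gripper opens to 85 mm and grips with 20 to 120 N. Pads are 22 mm wide; open, the fingers measure 114 mm over their backs; the gripper's body (76 mm by 85 mm) begins 54 mm behind the grasp point. The pads swing forward as they close: fully open they stand 13 mm farther back than shut.
Start: joints at [-1.37, 0.377, 0.081, 1.274, 0, 1.46], TCP at [0.176, -0.547, 0.204] pointing down, gripper open.
Joint ranges: [-2.72, 2.72], [-0.84, 1.66], [-1.02, 1.22], [-1.77, 2.12], [-1.37, 1.28], [-3.14, 3.14]. Speed limits (rad/s): [2.57, 2.57, 3.14, 3.14, 3.14, 3.14].

## Interface

Orientations are given as a rotation vector (axis times angle).
In Python, from workcell import arm gives the robot as it stands.
- The arm moves only by the shell command python3 -m handwheel 'ROWS' [FORCE]. ROWS is JSON, a list of rows, each an object with "gripper": the finger opening in mm, from 0 to 85.4; "dp": the shift along the tool's x, y, z in units of 40 mm (1.0 is 40 mm), a list of three; "turn": the turn, a rotation vector about the tool's x, y, z in units of 8 degrees (1.0 is 8 degrees), a list of three. In form: [{"gripper": gripper, "dp": [tx, ty, tz], "turn": [wx, wy, wz]}, ...]. A call has 1 to 12 rows; each row is the pose to reach, as a shift and turn from the pose commanded when the call began, along the tool's axes at that moment; what a row does not reach only later rows make up. A row lasts 1/8 s, in which the tool goes at most 62.5 mm and 10.7 degrees, less where a joint would pass 70% of its speed; a pose out of reach is approached as far as the arm can. A call with a gripper value outside its range is refused whole. The fingers move at their own pace and stop on an object; FORCE is the grip in N (left out, the last holds). Time passes only in rows, so rows that repeat a pose let the fingers close. It gives the time, the measured TCP pose, the force, the opening and the grip force at its end, in the units of the state.
- arm.observe(): the state, without advancing time (a new reading comes with each control period).
- arm.read_camera(name): name is "side" or "top" or "wrist"; returns a dict with "frame" (384x512x3 uint8, blue, green, red), "intrinsics" (3x3 intrinsics, pixels), "R" (3x3) and "t" (3): a world point X has camera coordinates R X + t. Camera axes: x right, y down, z forward; pixel columns grow to the right and rows downward; lengths in m; the calibration is good to about 2 mm. A picture is of the moment at which its call begins. There is no depth.
- arm.sign_off(): hands the job in; it is judged then, once.
The state is a dict: "t": time; "q": joint angles; "qd": joint speeds; "joint_efforts": joint torques, N m; "tcp_pos": TCP position; "orientation": TCP orientation; "contact_force": force on the tool from outside, world axes, zero at the start; "torque": the same for the moment, N m; "grip_width": finger opening in m; "grasp_force": force on a finger pad.
Only numpy, scipy, OpenCV 4.12 (cv2) and the standard library are available. Lean on these libraries where they do the work, as an engineer would, in place of code of your own. Each camera call takes 0.05 s, during which the arm holds its last target. There are 200 camera calls.

## Working session

There is one attempt and no reset: what is moved stays moved. The work goes in short steps, Python scripts to look and compute and a shell command to move; the robot and the scene stay as the last step left them, time stands still between calls to the robot, and variables do not carry over. Pictures are saved under pics/ and viewed, at most 10 in all, crops included, and the job is handed in when it is done.

```bash
ls; mkdir -p pics; python3 - <<'E'
from workcell import arm
import cv2,numpy as np,pickle
s=arm.observe(); print({k:np.round(v,3) for k,v in s.items()})
d={}
for n in ["top","side"]:
    c=arm.read_camera(n); d[n]=c; print(n,np.round(c["R"],3).tolist(),np.round(c["t"],3),c["intrinsics"].tolist())
    cv2.imwrite(f"pics/{n}0.png",cv2.resize(c["frame"],(768,576),interpolation=cv2.INTER_CUBIC))
pickle.dump(d,open("cam0.pkl","wb"))
E
```

```text
pics
{'t': np.float64(0.0), 'q': array([-1.37 ,  0.378,  0.08 ,  1.274,  0.   ,  1.461]), 'qd': array([-0.   , -0.001, -0.001, -0.001, -0.002, -0.   ]), 'joint_efforts': array([ 0.0000e+00, -4.6361e+01,  2.6987e+01,  2.1000e-02, -0.0000e+00,
       -0.0000e+00]), 'tcp_pos': array([ 0.176, -0.547,  0.203]), 'orientation': array([-3.102, -0.486,  0.   ]), 'contact_force': array([-0.028, -0.049,  0.283]), 'torque': array([ 0.03 , -0.046,  0.017]), 'grasp_force': np.float64(0.0), 'grip_width': np.float64(0.086)}
top [[-0.018, -1.0, -0.008], [-0.992, 0.018, -0.124], [0.124, 0.006, -0.992]] [0.045 0.594 1.39 ] [[496.51683861938494, 0.0, 258.30104886968917], [0.0, 496.51683861938494, 193.16197807292843], [0.0, 0.0, 1.0]]
side [[-0.992, -0.127, 0.015], [-0.091, 0.623, -0.777], [0.089, -0.772, -0.629]] [0.591 0.111 1.106] [[448.30085544824954, 0.0, 259.8626849913971], [0.0, 448.30085544824954, 189.78877513965665], [0.0, 0.0, 1.0]]
```

View pics/top0.png

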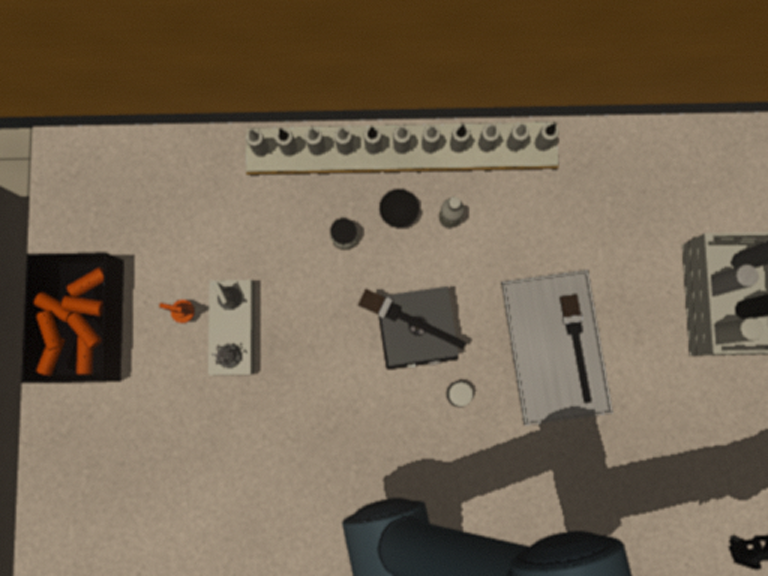

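View pics/side0.png

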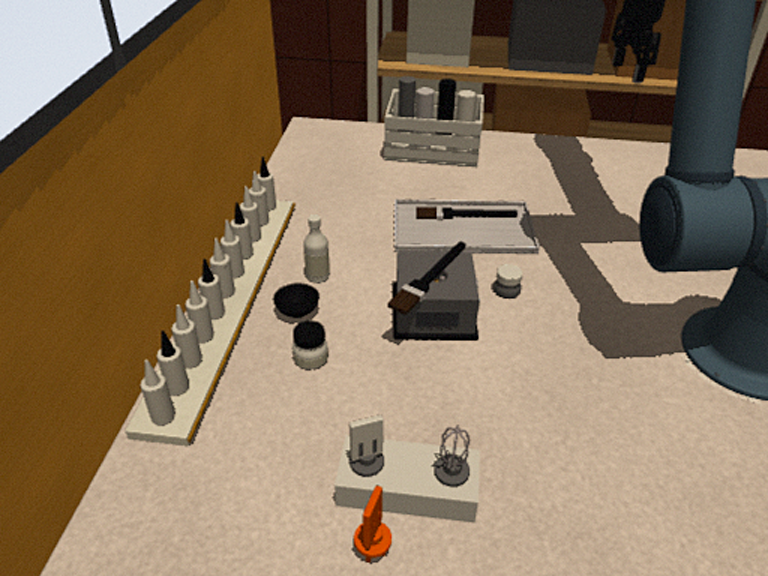

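The top picture shows the mixer deck at about (420,328), the brush from its bristles (361,298) to its handle end (467,345), and the tray at (556,347). The stand has the paddle at (231,296) and the whisk at (229,355). Next I'll look at enlarged crops.

```bash
cat > h.py <<'E'
import numpy as np,cv2,pickle
from scipy.spatial.transform import Rotation as Ro
def ray(c,uv,z):
    K,R,t=c["intrinsics"],np.array(c["R"]),np.array(c["t"]); C=-R.T@t
    d=R.T@np.linalg.solve(K,[uv[0],uv[1],1]); return C+d*(z-C[2])/d[2]
def proj(c,X):
    p=c["intrinsics"]@(np.array(c["R"])@X+c["t"]); return p[:2]/p[2]
def crop(c,x0,y0,w,h,s,fn):
    im=cv2.resize(c["frame"][y0:y0+h,x0:x0+w],None,fx=s,fy=s,interpolation=cv2.INTER_CUBIC)
    im=cv2.convertScaleAbs(im,alpha=1.5,beta=20)
    for k in range(0,w,10): cv2.putText(im,str(x0+k),(int(k*s),8),0,.3,(0,255,0)); cv2.line(im,(int(k*s),10),(int(k*s),15),(0,255,0))
    for k in range(0,h,10): cv2.putText(im,str(y0+k),(0,int(k*s)+4),0,.3,(0,255,0)); cv2.line(im,(20,int(k*s)),(25,int(k*s)),(0,255,0))
    cv2.imwrite(fn,im)
def plan(dpw,s):  # world shift -> tool units
    R=Ro.from_rotvec(s["orientation"]); return np.round(R.inv().apply(dpw)/.04,3)
E
python3 - <<'E'
from h import *
d=pickle.load(open("cam0.pkl","rb"))
crop(d["top"],235,175,175,112,4.5,"pics/topcrop.png")
crop(d["side"],215,265,115,85,6.5,"pics/sidecrop.png")
E
```

```text
(no output)
```

View pics/topcrop.png

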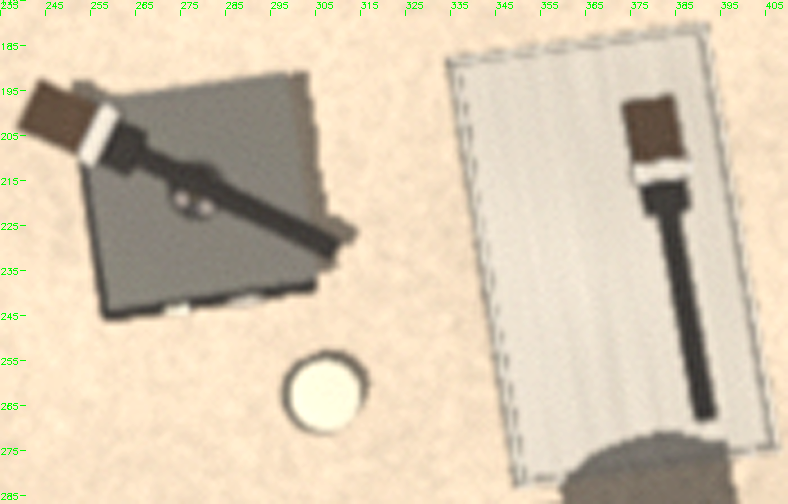

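View pics/sidecrop.png

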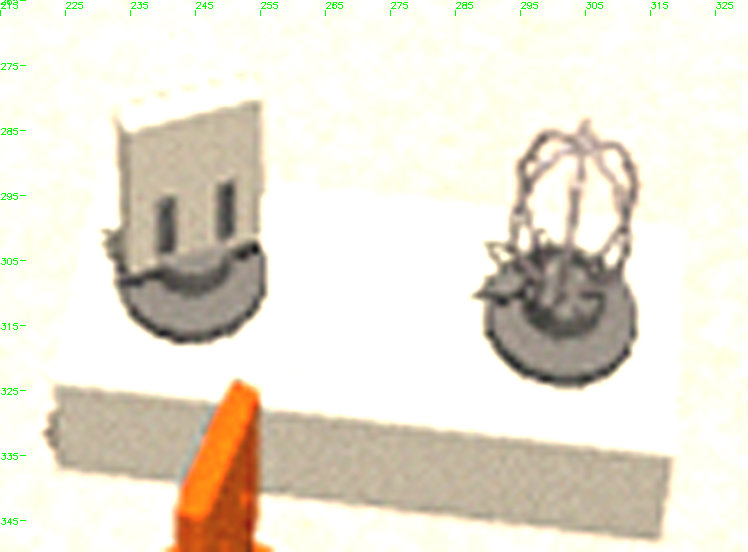

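The crop shows the brush running from its bristles at px (241.4,197.9) to its handle end at (309.7,231). The tray corners are (334.3,188.3), (391.9,181), (407.4,274.3) and (350,283.2). The side crop shows the paddle in the far hole, with its blade's wide face towards the side camera.

```bash
python3 - <<'E'
from h import *
d=pickle.load(open("cam0.pkl","rb")); c=d["top"]; s=d["side"]
for n in d: print(n,"cam at",np.round(-np.array(d[n]["R"]).T@d[n]["t"],3))
T=lambda x,y:(235+x/4.5-.4,175+y/4.5-.4)
S=lambda x,y:(215+x/6.5-.4,265+y/6.5-.4)
def ln(name,a,b,z,k=c,f=T):
    A=ray(k,f(*a),z);B=ray(k,f(*b),z);v=B-A;print(name,np.round(A[:2],4),np.round(B[:2],4),"len",round(np.linalg.norm(v),4),"mid",np.round((A+B)[:2]/2,4),"yaw",round(np.degrees(np.arctan2(v[1],v[0])),2))
ln("brush",(336,252),(29,103),.094)
ln("brush2",(706,420),(649,98),.014)
t=[ray(c,T(*p),.016) for p in [(447,60),(706,27),(776,447),(518,487)]]
print("tray",np.round(np.mean(t,0),4),[np.round(np.linalg.norm(t[i]-t[i-3]),4) for i in range(4)])
ln("trayL",(518,487),(447,60),.016);ln("trayR",(776,447),(706,27),.016)
print("well",ray(c,T(194,190),.085)); print("tub",ray(c,T(326,393),.045))
# paddle: side cam
ln("blade top far edge",(118,107),(258,75),.129,s,S); ln("blade top near edge",(125,133),(260,101),.129,s,S)
ln("stand front top",(55,386),(672,458),.045,s,S)
print("flange paddle L/R",ray(s,S(117,285),.053),ray(s,S(266,260),.053),"bottom",ray(s,S(193,342),.045))
print("whisk flange",ray(s,S(484,310),.053),ray(s,S(637,300),.053),"bot",ray(s,S(567,387),.045))
E
```

```text
top cam at [0.417 0.025 1.453]
side cam at [0.498 0.86  0.774]
brush [ 0.4824 -0.1039] [0.5768 0.0813] len 0.2078 mid [ 0.5296 -0.0113] yaw 62.96
brush2 [ 0.3753 -0.3433] [ 0.582  -0.3169] len 0.2084 mid [ 0.4787 -0.3301] yaw 7.26
tray [ 0.4824 -0.2876  0.016 ] [np.float64(0.1696), np.float64(0.2715), np.float64(0.1658), np.float64(0.2757)]
trayL [ 0.3355 -0.2219] [ 0.609 -0.187] len 0.2757 mid [ 0.4723 -0.2044] yaw 7.28
trayR [ 0.3577 -0.3862] [ 0.6275 -0.3556] len 0.2715 mid [ 0.4926 -0.3709] yaw 6.46
well [ 0.5222972  -0.01886561  0.085     ]
tub [ 0.39701315 -0.09962658  0.045     ]
blade top far edge [0.6049 0.3387] [0.5676 0.3219] len 0.041 mid [0.5862 0.3303] yaw -155.68
blade top near edge [0.6014 0.3475] [0.5657 0.3311] len 0.0392 mid [0.5836 0.3393] yaw -155.26
stand front top [0.6191 0.3745] [0.441  0.3739] len 0.1781 mid [0.53   0.3742] yaw -179.81
flange paddle L/R [0.60619538 0.34320751 0.053     ] [0.56373258 0.32830258 0.053     ] bottom [0.58181292 0.3541753  0.045     ]
whisk flange [0.49784132 0.33707606 0.053     ] [0.45328946 0.32736733 0.053     ] bot [0.47189698 0.35450008 0.045     ]
```

```bash
cat >> h.py <<'E'
def to(p,yaw):
    """units for going to TCP p, tool down, tool x at world yaw deg"""
    from workcell import arm
    s=arm.observe(); R=Ro.from_rotvec(s["orientation"])
    y=np.radians(yaw); x=np.array([np.cos(y),np.sin(y),0]); z=np.array([0,0,-1.]); G=Ro.from_matrix(np.c_[x,np.cross(z,x),z])
    print("at",np.round(s["tcp_pos"],4),"yaw",round(np.degrees(np.arctan2(*R.as_matrix()[1::-1,0])),2),"F",np.round(s["contact_force"],1),"q",np.round(s["q"],2),"w",round(s["grip_width"],4),"t",s["t"])
    print("dp",plan(np.array(p)-s["tcp_pos"],s),"turn",np.round(np.degrees((R.inv()*G).as_rotvec())/8,3))
E
python3 -c "
from h import *
to([.5296,-.0113,.150],62.96)"
```

```text
at [ 0.1757 -0.5468  0.2026] yaw 17.81 F [-0.2 -0.1 -0. ] q [-1.37  0.38  0.08  1.27  0.    1.46] w 0.0853 t 0.1
dp [ 12.517 -10.038   1.337] turn [-0.012 -0.007 -5.644]
```

```bash
python3 -m handwheel '[{"gripper":45,"dp":[12.52,-10.04,1.34],"turn":[0,0,-5.64]},{"gripper":45,"dp":[12.52,-10.04,1.34],"turn":[0,0,-5.64]},{"gripper":45,"dp":[12.52,-10.04,1.34],"turn":[0,0,-5.64]},{"gripper":45,"dp":[12.52,-10.04,1.34],"turn":[0,0,-5.64]},{"gripper":45,"dp":[12.52,-10.04,1.34],"turn":[0,0,-5.64]},{"gripper":45,"dp":[12.52,-10.04,1.34],"turn":[0,0,-5.64]},{"gripper":45,"dp":[12.52,-10.04,1.34],"turn":[0,0,-5.64]},{"gripper":45,"dp":[12.52,-10.04,1.34],"turn":[0,0,-5.64]},{"gripper":45,"dp":[12.52,-10.04,1.34],"turn":[0,0,-5.64]},{"gripper":45,"dp":[12.52,-10.04,1.34],"turn":[0,0,-5.64]},{"gripper":45,"dp":[12.52,-10.04,1.34],"turn":[0,0,-5.64]},{"gripper":45,"dp":[12.52,-10.04,1.34],"turn":[0,0,-5.64]}]' 40
python3 -c "
from h import *
to([.5296,-.0113,.088],62.96)"
```

```text
t: 1.6
tcp_pos: [0.5296, -0.0113, 0.1493]
orientation: [-2.678, -1.642, 0.002]
contact_force: [-0.8, -0.2, -1.4]
grip_width: 0.0447
grasp_force: 0.0
at [ 0.5296 -0.0113  0.1493] yaw 63.05 F [-0.8 -0.2 -1.4] q [-0.14  0.31 -0.16  1.1  -0.    1.9 ] w 0.0447 t 1.6
dp [1.000e-03 1.000e-03 1.531e+00] turn [-0.008  0.007  0.011]
```

```bash
python3 -m handwheel '[{"gripper":45,"dp":[0,0,1],"turn":[0,0,0]},{"gripper":45,"dp":[0,0,1.4],"turn":[0,0,0]},{"gripper":45,"dp":[0,0,1.53],"turn":[0,0,0]},{"gripper":45,"dp":[0,0,1.53],"turn":[0,0,0]},{"gripper":5,"dp":[0,0,1.53],"turn":[0,0,0]},{"gripper":5,"dp":[0,0,1.53],"turn":[0,0,0]},{"gripper":5,"dp":[0,0,1.53],"turn":[0,0,0]},{"gripper":5,"dp":[0,0,1.53],"turn":[0,0,0]},{"gripper":5,"dp":[0,0,1.53],"turn":[0,0,0]},{"gripper":5,"dp":[0,0,1.53],"turn":[0,0,0]}]' 40
```

```text
t: 2.85
tcp_pos: [0.5298, -0.0119, 0.0887]
orientation: [2.68, 1.64, -0.0]
contact_force: [1.0, -0.1, 0.0]
grip_width: 0.0055
grasp_force: 0.0
```

The fingers closed to 5.5 mm with no grip, so I'll look.

```bash
python3 - <<'E'
from h import *
from workcell import arm
d={n:arm.read_camera(n) for n in ["wrist","side"]}
pickle.dump(d,open("cam1.pkl","wb"))
w=cv2.convertScaleAbs(d["wrist"]["frame"],alpha=1.3,beta=15)
s=cv2.convertScaleAbs(cv2.resize(d["side"]["frame"][140:240,235:335],(384,384)),alpha=1.3,beta=15)
cv2.imwrite("pics/g1.png",cv2.resize(np.hstack([w,s]),(800,343)))
E
```

```text
(no output)
```

View pics/g1.png

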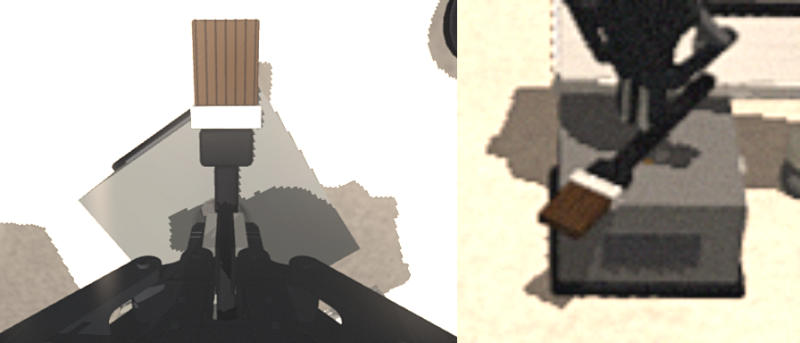

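The wrist view shows the fingers straddling the handle at about (227,220) in line with it, and the side view shows the brush still on the deck. I'll check how the fingertips and handle project.

```bash
python3 - <<'E'
from h import *
from workcell import arm
s=arm.observe(); print({k:np.round(s[k],4) for k in ["t","tcp_pos","grip_width","grasp_force","contact_force"]})
d=pickle.load(open("cam1.pkl","rb"));w=d["wrist"];R=Ro.from_rotvec(s["orientation"])
for off in [(0,0,0),(0,.00275,0),(0,-.00275,0),(0,.007,0),(0,-.007,0),(0,.00275,-.019),(.03,0.007,0),(.03,-.007,0),(.11,0,0)]:
    print(off,np.round(proj(w,s["tcp_pos"]+R.apply(off)),1))
crop(w,180,160,155,120,5,"pics/g2.png")
E
```

```text
{'t': np.float64(2.95), 'tcp_pos': array([ 0.5298, -0.012 ,  0.0886]), 'grip_width': np.float64(0.0046), 'grasp_force': np.float64(0.0), 'contact_force': array([ 0.2544,  0.2707, -0.2528])}
(0, 0, 0) [254. 233.]
(0, 0.00275, 0) [259. 233.]
(0, -0.00275, 0) [249. 233.]
(0, 0.007, 0) [266.7 233. ]
(0, -0.007, 0) [241.2 233. ]
(0, 0.00275, -0.019) [259.8 248.3]
(0.03, 0.007, 0) [267.4 179.9]
(0.03, -0.007, 0) [240.6 180. ]
(0.11, 0, 0) [254.2   9.2]
```

View pics/g2.png

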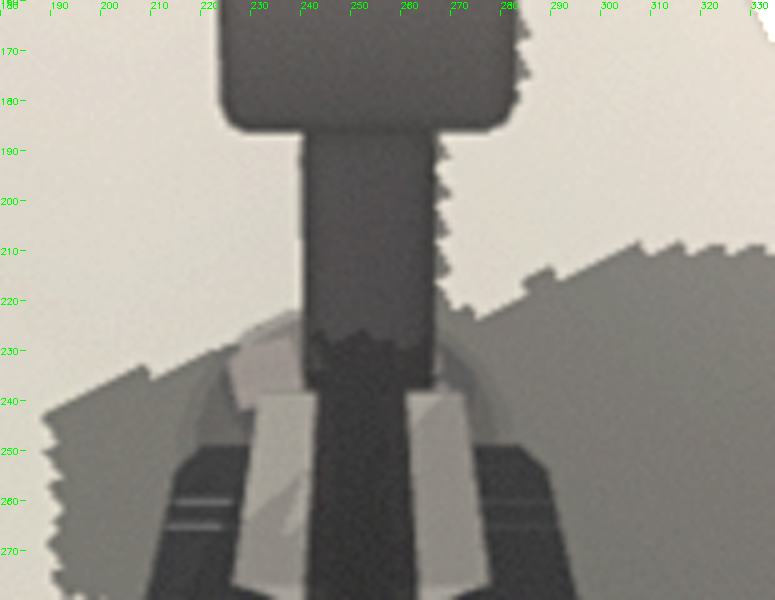

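The handle edges project exactly where predicted, so the brush hasn't moved. The pad tips look higher than the TCP, over the handle, so I'll reopen, go about 3 mm lower and close again.

```bash
python3 -m handwheel '[{"gripper":30,"dp":[0,0,0],"turn":[0,0,0]},{"gripper":30,"dp":[0,0,0],"turn":[0,0,0]},{"gripper":30,"dp":[0,0,0.04],"turn":[0,0,0]},{"gripper":30,"dp":[0,0,0.07],"turn":[0,0,0]}]' 40;python3 -m handwheel '[{"gripper":8,"dp":[0,0,0],"turn":[0,0,0]},{"gripper":8,"dp":[0,0,0],"turn":[0,0,0]},{"gripper":8,"dp":[0,0,0],"turn":[0,0,0]},{"gripper":8,"dp":[0,0,0],"turn":[0,0,0]}]'
python3 - <<'E'
from h import *
from workcell import arm
s=arm.observe(); print({k:np.round(s[k],4) for k in ["t","tcp_pos","grip_width","grasp_force","contact_force"]})
w=arm.read_camera("wrist");crop(w,180,160,155,120,5,"pics/g3.png")
E
```

```text
t: 3.45
tcp_pos: [0.5298, -0.012, 0.0857]
orientation: [2.68, 1.64, -0.0]
contact_force: [0.6, -0.3, -0.6]
grip_width: 0.0303
grasp_force: 0.0
t: 3.95
tcp_pos: [0.5299, -0.012, 0.0859]
orientation: [2.679, 1.64, 0.0]
contact_force: [-0.2, 0.4, -0.7]
grip_width: 0.0082
grasp_force: 0.0
{'t': np.float64(3.95), 'tcp_pos': array([ 0.5299, -0.012 ,  0.0859]), 'grip_width': np.float64(0.0082), 'grasp_force': np.float64(0.0), 'contact_force': array([-0.1506,  0.3509, -0.6972])}
```

View pics/g3.png

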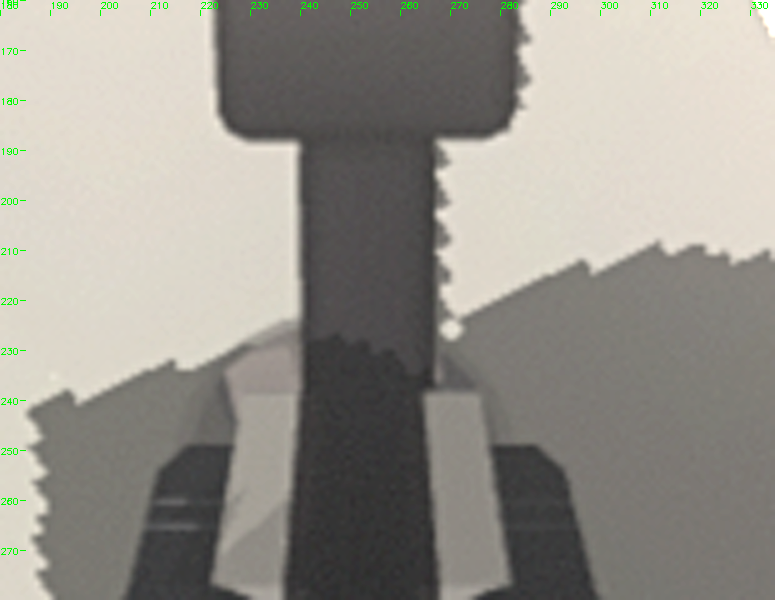

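```bash
python3 - <<'E'
from h import *
from workcell import arm
s=arm.observe();R=Ro.from_rotvec(s["orientation"]);w=arm.read_camera("wrist");sd=arm.read_camera("side")
print("wcam in tool",np.round(R.inv().apply(-np.array(w["R"]).T@w["t"]-s["tcp_pos"]),4),"axis",np.round(R.inv().apply(np.array(w["R"])[2]),3))
for h in [0,.01,.02,.03,.04]:
    print(h,[np.round(proj(w,s["tcp_pos"]+R.apply(o)),1).tolist() for o in [(.011,.0041,-h),(.011,-.0041,-h),(-.011,.0041,-h)]],np.round(proj(sd,s["tcp_pos"]+R.apply((0,0,-h))),1))
from scipy.spatial.transform import Rotation
print(np.round(s["q"],3))
crop(sd,235,130,105,85,7,"pics/g4.png")
E
```

```text
wcam in tool [ 0.073  -0.0013 -0.1701] axis [-0.287  0.001  0.958]
0 [[261.6, 214.1], [246.4, 214.1], [261.3, 251.2]] [287.7 185. ]
0.01 [[262.2, 220.8], [246.1, 220.9], [261.8, 259.7]] [287.9 181.8]
0.02 [[262.8, 228.4], [245.8, 228.4], [262.4, 269.2]] [288.1 178.6]
0.03 [[263.5, 236.8], [245.4, 236.8], [263.1, 279.8]] [288.3 175.4]
0.04 [[264.3, 246.4], [245.0, 246.4], [263.8, 291.7]] [288.5 172.1]
[-0.142  0.353 -0.269  0.949 -0.     1.901]
```

View pics/g4.png

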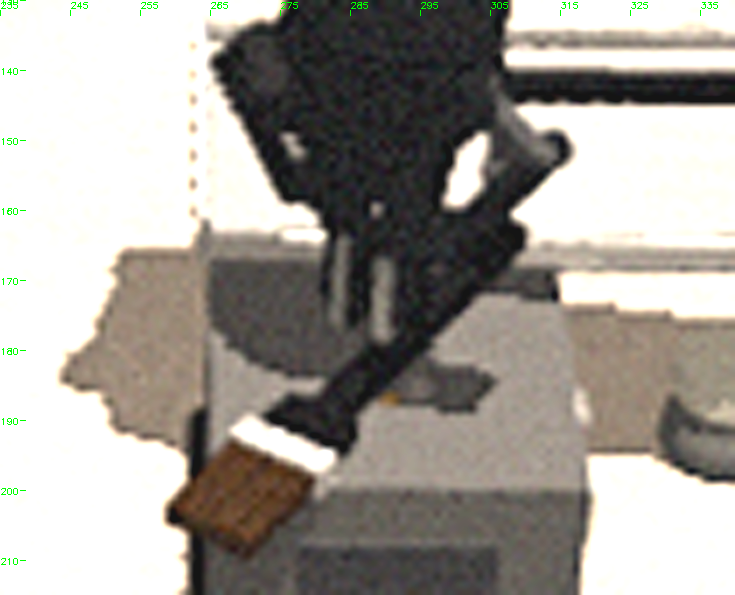

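The side view puts the pad tips at about row 178, though the TCP projects to row 185. In the wrist view they are at row 238. So the real fingertips sit about 25 mm above the reported TCP. I'll lower in guarded steps.

```bash
python3 -m handwheel '[{"gripper":30,"dp":[0,0,0],"turn":[0,0,0]},{"gripper":30,"dp":[0,0,0],"turn":[0,0,0]},{"gripper":30,"dp":[0,0,0.2],"turn":[0,0,0]},{"gripper":30,"dp":[0,0,0.4],"turn":[0,0,0]},{"gripper":30,"dp":[0,0,0.4],"turn":[0,0,0]}]' 40;python3 -m handwheel '[{"gripper":8,"dp":[0,0,0],"turn":[0,0,0]},{"gripper":8,"dp":[0,0,0],"turn":[0,0,0]},{"gripper":8,"dp":[0,0,0],"turn":[0,0,0]},{"gripper":8,"dp":[0,0,0],"turn":[0,0,0]}]'
```

```text
t: 4.72
tcp_pos: [0.5288, -0.0118, 0.0687]
orientation: [-2.679, -1.639, 0.003]
contact_force: [-0.5, 0.1, -0.1]
grip_width: 0.0295
grasp_force: 0.0
t: 5.22
tcp_pos: [0.53, -0.012, 0.07]
orientation: [2.679, 1.64, 0.0]
contact_force: [0.0, -0.0, -0.5]
grip_width: 0.0081
grasp_force: 0.0
```

```bash
python3 -m handwheel '[{"gripper":30,"dp":[0,0,0],"turn":[0,0,0]},{"gripper":30,"dp":[0,0,0],"turn":[0,0,0]},{"gripper":30,"dp":[0,0,0.1],"turn":[0,0,0]},{"gripper":30,"dp":[0,0,0.2],"turn":[0,0,0]},{"gripper":30,"dp":[0,0,0.2],"turn":[0,0,0]}]' 40;python3 -m handwheel '[{"gripper":8,"dp":[0,0,0],"turn":[0,0,0]},{"gripper":8,"dp":[0,0,0],"turn":[0,0,0]},{"gripper":8,"dp":[0,0,0],"turn":[0,0,0]},{"gripper":8,"dp":[0,0,0],"turn":[0,0,0]}]'
```

```text
t: 5.85
tcp_pos: [0.5293, -0.0119, 0.0613]
orientation: [-2.679, -1.639, 0.001]
contact_force: [-0.4, -0.1, -0.3]
grip_width: 0.0298
grasp_force: 0.0
t: 6.35
tcp_pos: [0.5299, -0.012, 0.062]
orientation: [2.679, 1.64, 0.0]
contact_force: [-0.2, 0.2, 0.5]
grip_width: 0.0125
grasp_force: 41.1
```

```bash
python3 -m handwheel '[{"gripper":26,"dp":[0,0,0],"turn":[0,0,0]},{"gripper":26,"dp":[0,0,0],"turn":[0,0,0]},{"gripper":26,"dp":[0,0,0.04],"turn":[0,0,0]},{"gripper":26,"dp":[0,0,0.08],"turn":[0,0,0]},{"gripper":8,"dp":[0,0,0.08],"turn":[0,0,0]},{"gripper":8,"dp":[0,0,0.08],"turn":[0,0,0]},{"gripper":8,"dp":[0,0,0.08],"turn":[0,0,0]},{"gripper":8,"dp":[0,0,0.08],"turn":[0,0,0]}]' 40
python3 - <<'E'
from h import *
from workcell import arm
to([.53,-.012,.13],63)
s=arm.observe();R=Ro.from_rotvec(s["orientation"]);w=arm.read_camera("wrist")
for h in [.02,.03]: print(h,[np.round(proj(w,s["tcp_pos"]+R.apply(o)),1).tolist() for o in [(.011,.007,-h),(.011,-.007,-h)]])
crop(w,180,160,155,120,5,"pics/g5.png")
E
```

```text
t: 7.35
tcp_pos: [0.5298, -0.0119, 0.0586]
orientation: [-2.68, -1.64, 0.0]
contact_force: [0.4, 0.2, 0.4]
grip_width: 0.013
grasp_force: 40.7
at [ 0.5298 -0.0119  0.0586] yaw 62.93 F [0.4 0.2 0.4] q [-0.14  0.38 -0.31  0.88 -0.    1.9 ] w 0.013 t 7.35
dp [ 1.000e-03  5.000e-03 -1.785e+00] turn [-0.001  0.001 -0.009]
0.02 [[268.8, 228.3], [239.8, 228.3]]
0.03 [[269.9, 236.7], [239.0, 236.8]]
```

View pics/g5.png

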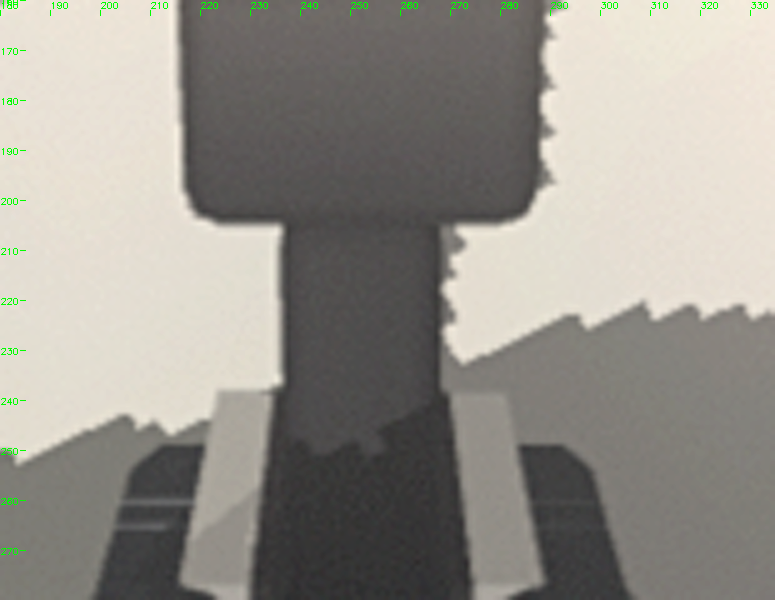

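The picture shows the handle held between the pads, with the gap from 233 to 270 and the tips at row 238. So the brush's underside is 26.4 mm above the reported TCP. Next: lift and carry to the tray.

```bash
python3 -c "
from h import *
to([.4775,-.2463,.11],7.0)"
```

```text
at [ 0.5298 -0.012   0.0586] yaw 62.93 F [-0.6  0.6 -0.3] q [-0.14  0.38 -0.31  0.88 -0.    1.9 ] w 0.0126 t 7.4
dp [-5.812  1.502 -1.284] turn [-0.000e+00  1.000e-03  6.991e+00]
```

```bash
python3 -m handwheel '[{"gripper":8,"dp":[0,0,-0.6],"turn":[0,0,0]},{"gripper":8,"dp":[0,0,-1.28],"turn":[0,0,0]},{"gripper":8,"dp":[-1,0.26,-1.28],"turn":[0,0,1.3]},{"gripper":8,"dp":[-2,0.52,-1.28],"turn":[0,0,2.6]},{"gripper":8,"dp":[-3,0.78,-1.28],"turn":[0,0,3.9]},{"gripper":8,"dp":[-4,1.03,-1.28],"turn":[0,0,5.2]},{"gripper":8,"dp":[-5,1.29,-1.28],"turn":[0,0,6.5]},{"gripper":8,"dp":[-5.81,1.5,-1.28],"turn":[0,0,6.99]},{"gripper":8,"dp":[-5.81,1.5,-1.28],"turn":[0,0,6.99]},{"gripper":8,"dp":[-5.81,1.5,-1.28],"turn":[0,0,6.99]}]'
python3 - <<'E'
from h import *
from workcell import arm
to([.4775,-.2463,-.0154],7.0)
s=arm.observe();w=arm.read_camera("wrist");R=Ro.from_rotvec(s["orientation"])
c=arm.read_camera("top"); pickle.dump((s,w,c),open("cam2.pkl","wb"))
# brush dark+brown in wrist: bristle end
E
```

```text
t: 8.65
tcp_pos: [0.4774, -0.2457, 0.1098]
orientation: [-3.135, -0.193, 0.0]
contact_force: [0.2, -0.7, 0.1]
grip_width: 0.013
grasp_force: 40.7
at [ 0.4774 -0.2457  0.1098] yaw 7.03 F [ 0.2 -0.7  0.1] q [-0.59  0.35 -0.21  1.01  0.    2.43] w 0.013 t 8.65
dp [2.000e-03 1.700e-02 3.129e+00] turn [-0.005  0.001  0.004]
```

```bash
python3 -m handwheel '[{"gripper":8,"dp":[0,0.01,1],"turn":[0,0,0]},{"gripper":8,"dp":[0,0.01,2],"turn":[0,0,0]},{"gripper":8,"dp":[0,0.01,2.7],"turn":[0,0,0]},{"gripper":8,"dp":[0,0.01,3.0],"turn":[0,0,0]},{"gripper":8,"dp":[0,0.01,3.1],"turn":[0,0,0]},{"gripper":8,"dp":[0,0.01,3.17],"turn":[0,0,0]},{"gripper":8,"dp":[0,0.01,3.17],"turn":[0,0,0]}]'
python3 - <<'E'
from h import *
to([.4775,-.2463,-.0214],7.0)
E
```

```text
t: 9.62
tcp_pos: [0.4783, -0.2471, -0.0161]
orientation: [3.135, 0.192, 0.002]
contact_force: [0.5, 0.4, -0.7]
grip_width: 0.0126
grasp_force: 40.7
at [ 0.4783 -0.2471 -0.0161] yaw 7.02 F [ 0.5  0.4 -0.7] q [-0.59  0.47 -0.38  0.71 -0.    2.42] w 0.0126 t 9.625
dp [-0.019 -0.022  0.134] turn [ 0.009 -0.009  0.002]
```

Now I'll lower slowly, watching the force.

```bash
python3 -m handwheel '[{"gripper":8,"dp":[0,0,0.03],"turn":[0,0,0]},{"gripper":8,"dp":[0,0,0.06],"turn":[0,0,0]},{"gripper":8,"dp":[0,0,0.09],"turn":[0,0,0]},{"gripper":8,"dp":[0,0,0.09],"turn":[0,0,0]}]';python3 -m handwheel '[{"gripper":8,"dp":[0,0,0.02],"turn":[0,0,0]},{"gripper":8,"dp":[0,0,0.02],"turn":[0,0,0]}]';python3 -m handwheel '[{"gripper":8,"dp":[0,0,0.02],"turn":[0,0,0]},{"gripper":8,"dp":[0,0,0.02],"turn":[0,0,0]}]'
```

```text
t: 10.12
tcp_pos: [0.4774, -0.2466, -0.0206]
orientation: [-3.136, -0.192, 0.0]
contact_force: [-0.4, 0.4, -0.8]
grip_width: 0.0124
grasp_force: 40.7
t: 10.38
tcp_pos: [0.4775, -0.2466, -0.0214]
orientation: [-3.136, -0.192, 0.0]
contact_force: [0.5, 0.4, -0.5]
grip_width: 0.0126
grasp_force: 40.7
t: 10.62
tcp_pos: [0.4776, -0.2466, -0.0215]
orientation: [3.135, 0.192, 0.0]
contact_force: [-1.1, 1.3, 5.2]
grip_width: 0.0124
grasp_force: 41.4
```

```bash
python3 -m handwheel '[{"gripper":14,"dp":[0,0,0],"turn":[0,0,0]},{"gripper":20,"dp":[0,0,0],"turn":[0,0,0]},{"gripper":30,"dp":[0,0,0],"turn":[0,0,0]},{"gripper":30,"dp":[0,0,0],"turn":[0,0,0]},{"gripper":30,"dp":[0,0,-0.5],"turn":[0,0,0]},{"gripper":30,"dp":[0,0,-2],"turn":[0,0,0]},{"gripper":30,"dp":[0,0,-3.5],"turn":[0,0,0]},{"gripper":30,"dp":[0,0,-4.5],"turn":[0,0,0]},{"gripper":30,"dp":[0,0,-4.5],"turn":[0,0,0]}]'
python3 -c "
from h import *
to([.522,-.019,.16],90)
to([.522,-.019,.16],45)"
```

```text
t: 11.75
tcp_pos: [0.4801, -0.2483, 0.1619]
orientation: [3.131, 0.192, 0.01]
contact_force: [1.0, 0.1, -0.5]
grip_width: 0.0303
grasp_force: 0.0
at [ 0.4801 -0.2483  0.1619] yaw 7.01 F [ 1.   0.1 -0.5] q [-0.59  0.31 -0.12  1.13 -0.    2.42] w 0.0303 t 11.75
dp [ 1.739 -5.563  0.027] turn [ 6.3000e-02 -7.0000e-03 -1.0373e+01]
at [ 0.4801 -0.2483  0.1619] yaw 7.01 F [ 1.   0.1 -0.5] q [-0.59  0.31 -0.12  1.13 -0.    2.42] w 0.0303 t 11.75
dp [ 1.739 -5.563  0.027] turn [ 0.052 -0.029 -4.748]
```

```bash
python3 -m handwheel '[{"gripper":30,"dp":[0.2,-5.48,1.5],"turn":[0.05,0,-2.19]},{"gripper":30,"dp":[0.2,-5.48,1.5],"turn":[0.05,0,-2.19]},{"gripper":30,"dp":[0.2,-5.48,1.5],"turn":[0.05,0,-2.19]},{"gripper":30,"dp":[0.2,-5.48,1.5],"turn":[0.05,0,-2.19]},{"gripper":30,"dp":[0.2,-5.48,1.5],"turn":[0.05,0,-2.19]},{"gripper":30,"dp":[0.2,-5.48,1.5],"turn":[0.05,0,-2.19]},{"gripper":30,"dp":[0.2,-5.48,1.5],"turn":[0.05,0,-2.19]}]'
python3 - <<'E'
from h import *
from workcell import arm
to([.522,-.019,.16],24.5)
s=arm.observe();w=arm.read_camera("wrist");c=arm.read_camera("top");pickle.dump((s,w,c),open("cam3.pkl","wb"))
p=proj(w,np.array([.5225,-.0189,.085]));print(p)
# rectified top-down views of the deck plane (z=.085) and tooth plane (.075), 8 px/mm
def rect(cam,cx,cy,z,half,n):
    P=np.array([[cx+dx*half,cy+dy*half,z] for dx,dy in [(1,1),(1,-1),(-1,-1),(-1,1)]]) # up=+x, left=+y
    src=np.array([proj(cam,q) for q in P],np.float32); dst=np.array([[0,0],[n,0],[n,n],[0,n]],np.float32)
    return cv2.warpPerspective(cam["frame"],cv2.getPerspectiveTransform(src,dst),(n,n),flags=cv2.INTER_CUBIC)
a=rect(w,.5225,-.0189,.075,.025,400)
a=cv2.convertScaleAbs(a,alpha=200/np.percentile(a,95))
b=cv2.convertScaleAbs(cv2.resize(rect(c,.4774,-.28,.012,.15,400),(400,400)),alpha=1.2)
for k in range(0,400,40): cv2.line(a,(k,0),(k,6),(0,255,0)); cv2.line(a,(0,k),(6,k),(0,255,0))
cv2.imwrite("pics/sock.png",np.hstack([a,b]))
E
```

```text
t: 12.62
tcp_pos: [0.4593, -0.0292, 0.0979]
orientation: [-3.064, -0.663, 0.0]
contact_force: [0.4, -0.6, -0.9]
grip_width: 0.0299
grasp_force: 0.0
at [ 0.4593 -0.0292  0.0979] yaw 24.43 F [ 0.4 -0.6 -0.9] q [-0.21  0.21 -0.43  0.93  0.01  2.51] w 0.0299 t 12.625
dp [ 1.536  0.407 -1.552] turn [-0.045 -0.009 -0.008]
[285.21864193 114.56251615]
```

View pics/sock.png

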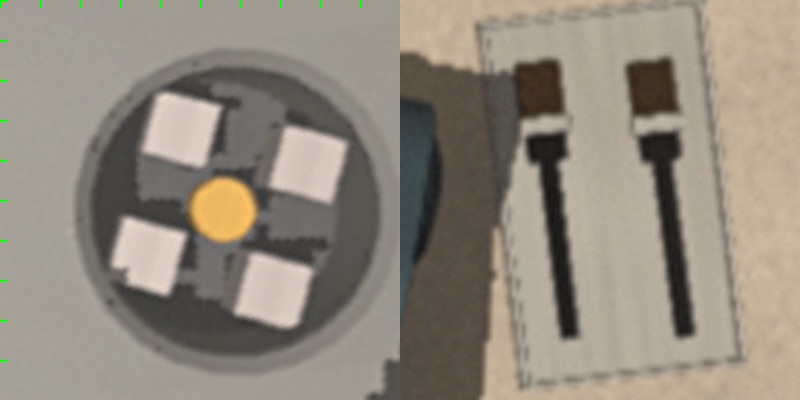

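The left panel, rectified at tooth-top height, shows the tooth centres at (183,129), (309,164.5), (148,256) and (275,291). That puts the slots at yaw -15.5° mod 90 and the socket near (0.521, -0.0225). The right panel shows the brush lying parallel to brush2 with bristles the same way. I'll view the socket again from the opposite yaw to cancel the camera bias, since the paddle grasp needs that half turn anyway.

```bash
python3 -m handwheel '[{"gripper":30,"dp":[0,0,0],"turn":[0,0,-11.25]},{"gripper":30,"dp":[0,0,0],"turn":[0,0,-11.25]},{"gripper":30,"dp":[0,0,0],"turn":[0,0,-11.25]},{"gripper":30,"dp":[0,0,0],"turn":[0,0,-11.25]},{"gripper":30,"dp":[0,0,0],"turn":[0,0,-11.25]},{"gripper":30,"dp":[0,0,0],"turn":[0,0,-11.25]},{"gripper":30,"dp":[0,0,0],"turn":[0,0,-11.25]},{"gripper":30,"dp":[0,0,0],"turn":[0,0,-11.25]},{"gripper":30,"dp":[0,0,0],"turn":[0,0,-11.25]}]'
python3 -c "
from h import *
to([.57,-.001,.098],-155.5)"
```

```text
t: 13.85
tcp_pos: [0.4591, -0.0289, 0.0981]
orientation: [-1.694, -2.64, -0.007]
contact_force: [0.6, -0.9, 0.7]
grip_width: 0.03
grasp_force: 0.0
at [ 0.4591 -0.0289  0.0981] yaw 114.62 F [ 0.6 -0.9  0.7] q [-0.21  0.21 -0.43  0.93  0.01  0.94] w 0.03 t 13.85
dp [-0.52   2.811  0.004] turn [  0.044  -0.027 -11.236]
```

```bash
python3 -m handwheel '[{"gripper":50,"dp":[-0.52,2.81,0],"turn":[0.04,-0.03,-11.24]},{"gripper":50,"dp":[-0.52,2.81,0],"turn":[0.04,-0.03,-11.24]},{"gripper":50,"dp":[-0.52,2.81,0],"turn":[0.04,-0.03,-11.24]},{"gripper":50,"dp":[-0.52,2.81,0],"turn":[0.04,-0.03,-11.24]},{"gripper":50,"dp":[-0.52,2.81,0],"turn":[0.04,-0.03,-11.24]},{"gripper":50,"dp":[-0.52,2.81,0],"turn":[0.04,-0.03,-11.24]},{"gripper":50,"dp":[-0.52,2.81,0],"turn":[0.04,-0.03,-11.24]},{"gripper":50,"dp":[-0.52,2.81,0],"turn":[0.04,-0.03,-11.24]},{"gripper":50,"dp":[-0.52,2.81,0],"turn":[0.04,-0.03,-11.24]},{"gripper":50,"dp":[-0.52,2.81,0],"turn":[0.04,-0.03,-11.24]}]'
cat >> h.py <<'E'
def rect(cam,cx,cy,z,half,n):
    P=np.array([[cx+dx*half,cy+dy*half,z] for dx,dy in [(1,1),(1,-1),(-1,-1),(-1,1)]])
    src=np.array([proj(cam,q) for q in P],np.float32); dst=np.array([[0,0],[n,0],[n,n],[0,n]],np.float32)
    return cv2.warpPerspective(cam["frame"],cv2.getPerspectiveTransform(src,dst),(n,n),flags=cv2.INTER_CUBIC)
def teeth(w,c=(.522,-.021)):
    a=rect(w,*c,.075,.025,400); g=a.min(2); hi=np.percentile(g[100:300,100:300],97)
    m=(g>.85*hi).astype(np.uint8); m=cv2.morphologyEx(m,cv2.MORPH_OPEN,np.ones((9,9)))
    r=[(b,cv2.minAreaRect(b)) for b in cv2.findContours(m,0,2)[0] if 2000<cv2.contourArea(b)<6000]
    for _,(p,sz,an) in r: print("  tooth",np.round([c[0]+(200-p[1])/8e3,c[1]+(200-p[0])/8e3],4),np.round(np.array(sz)/8,1),round(an,1))
    # orange ejector, top z=.071
    o=rect(w,*c,.071,.025,400).astype(int); m=((o[...,2]-o[...,0])>50); ys,xs=np.nonzero(m)
    print("  ejector",np.round([c[0]+(200-ys.mean())/8e3,c[1]+(200-xs.mean())/8e3],4),m.sum()/64,"mm2")
E
python3 - <<'E'
from h import *
from workcell import arm
to([.584,.335,.13],-155.4)
s=arm.observe();w=arm.read_camera("wrist");c=arm.read_camera("side");pickle.dump((s,w,c),open("cam4.pkl","wb"))
print("A");teeth(pickle.load(open("cam3.pkl","rb"))[1]);print("B");teeth(w)
c2=pickle.load(open("cam2.pkl","rb"))[2];print("top");teeth(c2)
E
```

```text
t: 15.1
tcp_pos: [0.5699, -0.0011, 0.0979]
orientation: [-0.662, 3.071, 0.001]
contact_force: [0.2, 0.5, 0.8]
grip_width: 0.0499
grasp_force: 0.0
at [ 0.5699 -0.0011  0.0979] yaw -155.67 F [0.2 0.5 0.8] q [-0.11  0.42 -0.14  1.02  0.   -0.54] w 0.0499 t 15.1
dp [-3.783  7.513 -0.798] turn [ 0.002  0.003 -0.034]
A
  tooth [ 0.5112 -0.0281] [7.6 7.7] 15.3
  tooth [ 0.5155 -0.0122] [7.8 7.8] 15.4
  tooth [ 0.5271 -0.0324] [7.8 7.7] 14.7
  tooth [ 0.5314 -0.0165] [7.7 7.8] 15.3
  ejector [ 0.5213 -0.0222] 56.3125 mm2
B
  tooth [ 0.5112 -0.0281] [7.8 7.8] 14.9
  tooth [ 0.5155 -0.0123] [7.8 7.8] 15.3
  tooth [ 0.5271 -0.0325] [7.7 7.7] 14.6
  tooth [ 0.5314 -0.0167] [7.7 7.7] 15.0
  ejector [ 0.5212 -0.0225] 56.203125 mm2
top
  tooth [ 0.5288 -0.0309] [6.6 6. ] 90.0
  ejector [ 0.5225 -0.0209] 48.546875 mm2
```

Both views put the socket at (0.5213, -0.0223) with slot yaw -15.2°, so the wrist camera is sound. Now I'll go to the paddle, grip yaw -155.5°.

```bash
python3 -c "
from h import *
to([.5845,.3362,.138],-155.5)"
python3 -m handwheel '[{"gripper":30,"dp":[0,0.5,-1],"turn":[0,0,0]},{"gripper":30,"dp":[-3.8,7.53,-1],"turn":[0,0,0]},{"gripper":30,"dp":[-3.8,7.53,-1],"turn":[0,0,0]},{"gripper":30,"dp":[-3.8,7.53,-1],"turn":[0,0,0]},{"gripper":30,"dp":[-3.8,7.53,-1],"turn":[0,0,0]},{"gripper":30,"dp":[-3.8,7.53,-1],"turn":[0,0,0]},{"gripper":30,"dp":[-3.8,7.53,-1],"turn":[0,0,0]},{"gripper":30,"dp":[-3.8,7.53,-1],"turn":[0,0,0]},{"gripper":30,"dp":[-3.8,7.53,-1],"turn":[0,0,0]}]'
python3 - <<'E'
from h import *
from workcell import arm
to([.5845,.3362,.072],-155.5)
s=arm.observe();w=arm.read_camera("wrist");c=arm.read_camera("top");pickle.dump((s,w,c),open("cam5.pkl","wb"))
R=Ro.from_rotvec(s["orientation"])
# rectify at blade-top height; coarse brightness map in tool-aligned coords along y across the blade's front end
def val(P): 
    u,v=np.round(proj(w,P)).astype(int); return w["frame"][v,u].astype(int).tolist() if 0<=u<512 and 0<=v<384 else None
b=np.array([.585,.335]);x=R.as_matrix()[:2,0];y=R.as_matrix()[:2,1]
for o in [.019,.012]:
  print(o,[ (k,sum(val(np.r_[b+x*o+y*k/1000,.129]))//3) for k in range(-12,13)])
print("x",[ (k,sum(val(np.r_[b+x*k/1000,.129]))//3) for k in range(-5,30)])
print("flange x",[ (k,sum(val(np.r_[b+x*k/1000,.053]))//3) for k in range(10,32)])
E
```

```text
at [ 0.5698 -0.0009  0.0979] yaw -155.66 F [-0.4 -0.  -0.2] q [-0.11  0.42 -0.14  1.02  0.   -0.54] w 0.0499 t 15.2
dp [-3.807  7.528 -0.998] turn [ 0.003  0.002 -0.02 ]
t: 16.32
tcp_pos: [0.5836, 0.335, 0.1381]
orientation: [0.662, -3.071, -0.0]
contact_force: [-0.2, -0.8, -0.1]
grip_width: 0.03
grasp_force: 0.0
at [0.5836 0.335  0.1381] yaw -155.68 F [-0.2 -0.8 -0.1] q [0.43 0.61 0.28 1.24 0.   0.  ] w 0.03 t 16.325
dp [-0.033  0.018  1.653] turn [ 0.001 -0.002 -0.022]
0.019 [(-12, 57), (-11, 57), (-10, 55), (-9, 56), (-8, 57), (-7, 56), (-6, 55), (-5, 55), (-4, 128), (-3, 171), (-2, 176), (-1, 179), (0, 182), (1, 184), (2, 186), (3, 173), (4, 148), (5, 57), (6, 61), (7, 61), (8, 61), (9, 82), (10, 102), (11, 101), (12, 102)]
0.012 [(-12, 93), (-11, 94), (-10, 66), (-9, 56), (-8, 55), (-7, 56), (-6, 55), (-5, 55), (-4, 83), (-3, 94), (-2, 96), (-1, 96), (0, 94), (1, 94), (2, 94), (3, 93), (4, 89), (5, 59), (6, 68), (7, 73), (8, 91), (9, 99), (10, 96), (11, 141), (12, 186)]
x [(-5, 96), (-4, 94), (-3, 97), (-2, 96), (-1, 96), (0, 96), (1, 96), (2, 96), (3, 97), (4, 95), (5, 97), (6, 97), (7, 95), (8, 96), (9, 94), (10, 95), (11, 96), (12, 94), (13, 90), (14, 101), (15, 187), (16, 165), (17, 177), (18, 183), (19, 182), (20, 181), (21, 178), (22, 163), (23, 95), (24, 83), (25, 84), (26, 84), (27, 86), (28, 84), (29, 86)]
flange x [(10, 84), (11, 84), (12, 86), (13, 86), (14, 85), (15, 86), (16, 86), (17, 86), (18, 86), (19, 86), (20, 87), (21, 73), (22, 63), (23, 97), (24, 91), (25, 101), (26, 178), (27, 190), (28, 188), (29, 185), (30, 186), (31, 187)]
```

The blade is where expected: 9 mm wide, centred within 0.2 mm, end at 22.5 mm. Descend and grip.

```bash
python3 -m handwheel '[{"gripper":30,"dp":[0,0.02,0.8],"turn":[0,0,0]},{"gripper":30,"dp":[0,0.02,1.4],"turn":[0,0,0]},{"gripper":30,"dp":[0,0.02,1.65],"turn":[0,0,0]},{"gripper":30,"dp":[0,0.02,1.65],"turn":[0,0,0]},{"gripper":3,"dp":[0,0.02,1.65],"turn":[0,0,0]},{"gripper":3,"dp":[0,0.02,1.65],"turn":[0,0,0]},{"gripper":3,"dp":[0,0.02,1.65],"turn":[0,0,0]},{"gripper":3,"dp":[0,0.02,1.65],"turn":[0,0,0]},{"gripper":3,"dp":[0,0.02,1.65],"turn":[0,0,0]}]' 90
cat >> h.py <<'E'
def flange(w,s,zf,guess):
    """fit flange top circle r=23mm via dark->bright edges on rays in front half (tool frame), returns centre offset from TCP in tool axes"""
    from scipy.optimize import least_squares
    R=Ro.from_rotvec(s["orientation"]).as_matrix(); g=cv2.GaussianBlur(w["frame"],(3,3),0).mean(2).astype(np.float32); pts=[]
    for a in np.radians(np.arange(-60,61,6)):
        u=R[:2,0]*np.cos(a)+R[:2,1]*np.sin(a); r=np.arange(.016,.032,.00025)
        uv=np.array([proj(w,np.r_[guess+u*k,zf]) for k in r],np.float32)
        pr=cv2.remap(g,uv[:,:1],uv[:,1:],1).ravel(); pts.append((np.degrees(a),pr))
    return pts,r
E
python3 - <<'E'
from h import *
from workcell import arm
to([.5839,.3345,.072],-155.5)
s=arm.observe();w=arm.read_camera("wrist");sd=arm.read_camera("side");pickle.dump((s,w,sd),open("cam6.pkl","wb"))
R=Ro.from_rotvec(s["orientation"]).as_matrix();b=np.array([.5839,.3345]);x=R[:2,0];y=R[:2,1]
g=w["frame"].mean(2)
def val(P):
    u,v=np.round(proj(w,P)).astype(int); return int(g[v,u]) if 0<=u<512 and 0<=v<384 else -1
print("bladetop end across",[(k,val(np.r_[b+x*.018+y*k/1000,.129])) for k in range(-10,11)])
print("x top",[(k,val(np.r_[b+x*k/1000,.129])) for k in range(8,28)])
print("edge lower z=.075 across x=21",[(k,val(np.r_[b+x*.021+y*k/1000,.075])) for k in range(-10,11)])
pts,r=flange(w,s,.053,b)
for a,p in pts[::2]: print(int(a),p[::4].astype(int).tolist())
E
```

```text
t: 17.55
tcp_pos: [0.5842, 0.3372, 0.073]
orientation: [-0.664, 3.068, -0.001]
contact_force: [2.2, -4.3, 4.2]
grip_width: 0.0076
grasp_force: 88.3
at [0.5842 0.3372 0.073 ] yaw -155.58 F [ 2.2 -4.3  4.2] q [ 0.43  0.64  0.16  1.09 -0.    0.  ] w 0.0076 t 17.55
dp [ 0.035 -0.057  0.025] turn [-0.007  0.016 -0.01 ]
bladetop end across [(-10, 97), (-9, 97), (-8, 95), (-7, 169), (-6, 153), (-5, 60), (-4, 63), (-3, 61), (-2, 62), (-1, 67), (0, 92), (1, 94), (2, 95), (3, 96), (4, 96), (5, 95), (6, 94), (7, 100), (8, 55), (9, 66), (10, 65)]
x top [(8, 89), (9, 87), (10, 91), (11, 93), (12, 92), (13, 92), (14, 92), (15, 92), (16, 92), (17, 94), (18, 92), (19, 92), (20, 93), (21, 91), (22, 83), (23, 81), (24, 81), (25, 81), (26, 80), (27, 81)]
edge lower z=.075 across x=21 [(-10, 57), (-9, 57), (-8, 58), (-7, 57), (-6, 59), (-5, 57), (-4, 57), (-3, 59), (-2, 66), (-1, 84), (0, 86), (1, 86), (2, 87), (3, 90), (4, 88), (5, 91), (6, 95), (7, 102), (8, 105), (9, 106), (10, 105)]
-59 [54, 54, 55, 54, 53, 64, 91, 97, 97, 97, 96, 97, 96, 96, 96, 96]
-48 [56, 56, 56, 56, 55, 56, 72, 95, 98, 97, 98, 98, 98, 98, 98, 98]
-36 [57, 57, 57, 57, 58, 57, 56, 82, 99, 99, 98, 100, 147, 191, 192, 191]
-24 [58, 59, 59, 59, 59, 60, 57, 56, 79, 115, 171, 193, 192, 192, 192, 192]
-12 [60, 60, 60, 60, 61, 63, 75, 67, 84, 154, 188, 193, 192, 192, 192, 192]
0 [86, 86, 85, 72, 62, 65, 90, 90, 63, 128, 192, 193, 192, 192, 193, 193]
12 [89, 90, 90, 87, 87, 102, 107, 103, 76, 84, 167, 194, 192, 193, 193, 193]
24 [98, 101, 104, 106, 106, 107, 107, 108, 89, 81, 160, 194, 193, 193, 193, 193]
36 [105, 106, 106, 106, 106, 106, 107, 108, 103, 84, 137, 190, 193, 193, 193, 194]
48 [93, 105, 106, 106, 106, 106, 107, 107, 102, 81, 137, 190, 193, 193, 193, 193]
59 [61, 67, 91, 98, 91, 101, 105, 103, 101, 86, 124, 179, 192, 192, 192, 193]
```

Gripped, with some side load from the hole. I'll lift clear and measure the paddle in the hand.

```bash
python3 -m handwheel '[{"gripper":3,"dp":[0,0,-0.3],"turn":[0,0,0]},{"gripper":3,"dp":[0,0,-0.7],"turn":[0,0,0]},{"gripper":3,"dp":[0,0,-1.25],"turn":[0,0,0]},{"gripper":3,"dp":[0,0,-1.25],"turn":[0,0,0]},{"gripper":3,"dp":[0,0,-1.25],"turn":[0,0,0]}]'
cat > m.py <<'E'
from h import *
from workcell import arm
def scan(dz0):
    """paddle scans in tool coordinates (mm from TCP); dz0 = z of paddle origin rel. TCP z"""
    s=arm.observe();w=arm.read_camera("wrist");pickle.dump((s,w),open("cam7.pkl","wb"))
    R=Ro.from_rotvec(s["orientation"]).as_matrix();g=w["frame"].mean(2).astype(np.float32)
    def line(ps): 
        uv=np.array([proj(w,s["tcp_pos"]+R@np.array(p)) for p in ps],np.float32); return cv2.remap(g,uv[:,:1],uv[:,1:],1).ravel().astype(int).tolist()
    Z=lambda h:-(dz0+h)
    print("TCP",np.round(s["tcp_pos"],4),"F",np.round(s["contact_force"],1),"T",np.round(s["torque"],2))
    for xx,h in [(.018,.084),(.0205,.06),(.0205,.03)]: print("across x%g h%g from -10mm"%(xx,h),line([(xx,k/1000,Z(h)) for k in range(-10,12)]))
    for yy in (0,.003): print("along y%g top from 10mm"%yy,line([(k/1000,yy,Z(.084)) for k in range(10,32)]))
    for a in range(-72,73,12):
        c,si=np.cos(np.radians(a)),np.sin(np.radians(a)); print("rim",a,"r18..30",line([(k*c/1000,k*si/1000,Z(.008)) for k in np.arange(18,30,.5)]))
if __name__=="__main__": scan(.045-.073)
E
python3 m.py
```

```text
t: 18.27
tcp_pos: [0.582, 0.338, 0.1211]
orientation: [0.666, -3.068, -0.003]
contact_force: [0.3, 0.2, -1.9]
grip_width: 0.0075
grasp_force: 88.4
TCP [0.582  0.338  0.1211] F [ 0.3  0.2 -1.9] T [ 0.    0.04 -0.01]
across x0.018 h0.084 from -10mm [37, 38, 60, 64, 63, 63, 49, 88, 92, 94, 94, 93, 94, 94, 136, 106, 58, 65, 65, 66, 61, 43]
across x0.0205 h0.06 from -10mm [52, 54, 51, 54, 54, 53, 63, 81, 83, 83, 84, 82, 84, 87, 92, 89, 56, 57, 56, 56, 58, 59]
across x0.0205 h0.03 from -10mm [54, 55, 53, 55, 56, 55, 72, 82, 83, 84, 84, 86, 86, 88, 95, 99, 101, 103, 103, 102, 103, 103]
along y0 top from 10mm [93, 94, 94, 93, 94, 94, 94, 94, 94, 93, 94, 93, 92, 85, 81, 81, 81, 84, 84, 84, 84, 83]
along y0.003 top from 10mm [93, 93, 94, 94, 93, 94, 94, 94, 94, 92, 93, 180, 164, 97, 85, 86, 87, 87, 87, 87, 88, 88]
rim -72 r18..30 [54, 53, 53, 53, 52, 53, 52, 52, 51, 55, 71, 91, 96, 95, 95, 94, 94, 94, 94, 94, 94, 95, 95, 95]
rim -60 r18..30 [53, 53, 52, 53, 53, 53, 52, 53, 53, 52, 51, 63, 82, 95, 95, 96, 95, 94, 95, 95, 95, 95, 96, 95]
rim -48 r18..30 [53, 54, 54, 54, 54, 54, 54, 55, 55, 55, 5
[... 583 characters left out ...]
105, 96, 81, 65, 59, 76, 89, 96, 104, 123, 156, 181]
rim 24 r18..30 [102, 103, 104, 103, 103, 104, 104, 104, 104, 105, 105, 106, 103, 89, 70, 63, 92, 161, 188, 193, 191, 191, 191, 191]
rim 36 r18..30 [103, 103, 103, 104, 104, 104, 104, 103, 104, 105, 106, 105, 97, 75, 73, 106, 167, 191, 192, 190, 190, 190, 191, 190]
rim 48 r18..30 [102, 103, 103, 104, 104, 104, 104, 104, 104, 105, 106, 104, 88, 80, 127, 174, 193, 191, 190, 190, 190, 190, 190, 190]
rim 60 r18..30 [60, 60, 59, 62, 62, 66, 62, 62, 61, 63, 71, 90, 126, 169, 188, 191, 190, 189, 189, 189, 189, 189, 190, 190]
rim 72 r18..30 [61, 61, 61, 61, 61, 61, 62, 61, 60, 61, 80, 144, 182, 192, 190, 188, 189, 189, 189, 189, 188, 185, 184, 182]
```

In the hand, the flange centre is about (+1.85, 0) mm from the TCP in tool axes, and the paddle's origin is 28 mm below the TCP. Carry it to above the socket at yaw 164.8°.

```bash
python3 -c "
from h import *
to([.5231,-.0226,.152],164.8)"
```

```text
at [0.5818 0.3377 0.1207] yaw -155.52 F [-0.9  0.3 -1.6] q [0.43 0.61 0.25 1.21 0.   0.  ] w 0.0074 t 18.325
dp [ 5.07  -7.588 -0.783] turn [ 0.005 -0.019  4.959]
```

```bash
python3 -m handwheel '[{"gripper":3,"dp":[0,0,-0.78],"turn":[0,0,0]},{"gripper":3,"dp":[0.85,-1.27,-0.78],"turn":[0,0,0.8]},{"gripper":3,"dp":[1.7,-2.53,-0.78],"turn":[0,0,1.6]},{"gripper":3,"dp":[2.54,-3.8,-0.78],"turn":[0,0,2.4]},{"gripper":3,"dp":[3.38,-5.06,-0.78],"turn":[0,0,3.2]},{"gripper":3,"dp":[4.23,-6.33,-0.78],"turn":[0,0,4]},{"gripper":3,"dp":[5.07,-7.59,-0.78],"turn":[0,0,4.96]},{"gripper":3,"dp":[5.07,-7.59,-0.78],"turn":[0,0,4.96]},{"gripper":3,"dp":[5.07,-7.59,-0.78],"turn":[0,0,4.96]},{"gripper":3,"dp":[5.07,-7.59,-0.78],"turn":[0,0,4.96]}]'
python3 - <<'E'
from m import *
to([.5231,-.0226,.125],164.8); scan(-.028)
E
```

```text
t: 19.58
tcp_pos: [0.524, -0.0215, 0.1526]
orientation: [-0.413, -3.113, -0.002]
contact_force: [0.1, -0.0, -1.7]
grip_width: 0.0075
grasp_force: 88.6
at [ 0.524  -0.0215  0.1526] yaw 164.9 F [ 0.1 -0.  -1.7] q [-0.16  0.3  -0.17  1.11  0.    0.1 ] w 0.0075 t 19.575
dp [ 0.013 -0.034  0.691] turn [ 0.007 -0.008  0.013]
TCP [ 0.524  -0.0215  0.1526] F [ 0.1 -0.  -1.7] T [0.06 0.05 0.03]
across x0.018 h0.084 from -10mm [24, 66, 74, 74, 74, 73, 125, 192, 215, 216, 217, 217, 218, 215, 198, 70, 91, 90, 91, 92, 41, 40]
across x0.0205 h0.06 from -10mm [63, 58, 65, 62, 63, 62, 95, 111, 118, 118, 119, 120, 121, 121, 122, 117, 118, 118, 116, 106, 119, 118]
across x0.0205 h0.03 from -10mm [63, 64, 63, 64, 64, 71, 98, 112, 116, 117, 117, 119, 119, 121, 119, 115, 119, 119, 118, 119, 118, 119]
along y0 top from 10mm [112, 113, 113, 146, 222, 217, 216, 217, 217, 216, 216, 216, 208, 186, 110, 119, 118, 119, 119, 119, 119, 120]
along y0.003 top from 10mm [112, 110, 198, 216, 215, 214, 215, 215, 215, 214, 215, 215, 209, 183, 123, 122, 121, 122, 122, 122, 123, 123]
rim -72 r18..30 [62, 61, 61, 70, 87, 
[... 919 characters left out ...]
 83, 137, 155, 151, 129, 103, 84]
rim 24 r18..30 [118, 118, 119, 120, 120, 119, 120, 120, 120, 120, 121, 121, 122, 113, 89, 75, 71, 77, 85, 92, 104, 115, 120, 120]
rim 36 r18..30 [119, 118, 120, 119, 118, 118, 119, 120, 119, 119, 121, 123, 109, 84, 76, 92, 114, 120, 120, 119, 120, 119, 120, 119]
rim 48 r18..30 [119, 118, 117, 118, 119, 118, 119, 120, 119, 119, 120, 118, 99, 90, 106, 117, 121, 119, 119, 119, 119, 120, 119, 119]
rim 60 r18..30 [118, 118, 118, 118, 118, 118, 119, 118, 119, 118, 101, 87, 98, 116, 119, 119, 119, 119, 119, 120, 119, 119, 119, 119]
rim 72 r18..30 [117, 118, 118, 118, 118, 118, 118, 118, 115, 109, 114, 118, 119, 118, 119, 118, 118, 119, 119, 118, 118, 118, 119, 119]
```

```bash
python3 -c "
from h import *
to([.5236,-.0225,.142],164.8)"
python3 -m handwheel '[{"gripper":3,"dp":[0,-0.02,0.15],"turn":[0,0,0]},{"gripper":3,"dp":[0,-0.02,0.25],"turn":[0,0,0]},{"gripper":3,"dp":[0,-0.02,0.25],"turn":[0,0,0]}]'
python3 -c "
from h import *
to([.5236,-.0225,.130],164.8)"
```

```text
at [ 0.5241 -0.0214  0.1527] yaw 164.91 F [-0.5  0.1 -0.2] q [-0.16  0.3  -0.17  1.11  0.    0.1 ] w 0.0074 t 19.625
dp [ 0.004 -0.03   0.268] turn [ 0.006 -0.006  0.014]
t: 20.0
tcp_pos: [0.5234, -0.0233, 0.1424]
orientation: [-0.415, -3.113, -0.001]
contact_force: [0.5, -0.4, -0.8]
grip_width: 0.0075
grasp_force: 88.6
at [ 0.5234 -0.0233  0.1424] yaw 164.8 F [ 0.5 -0.4 -0.8] q [-0.17  0.3  -0.19  1.08  0.    0.1 ] w 0.0075 t 20.0
dp [-0.001  0.02   0.31 ] turn [ 0.003 -0.011 -0.   ]
```

```bash
python3 -m handwheel '[{"gripper":3,"dp":[0,0.02,0],"turn":[0,0,0]},{"gripper":3,"dp":[0,0.02,0.1],"turn":[0,0,0]},{"gripper":3,"dp":[0,0.02,0.2],"turn":[0,0,0]},{"gripper":3,"dp":[0,0.02,0.3],"turn":[0,0,0]},{"gripper":3,"dp":[0,0.02,0.3],"turn":[0,0,0]}]'
python3 -c "
from h import *
to([.5236,-.0225,.1265],164.8)"
```

```text
t: 20.62
tcp_pos: [0.5236, -0.0228, 0.1305]
orientation: [-0.416, -3.113, -0.001]
contact_force: [-0.2, -0.0, -0.5]
grip_width: 0.0076
grasp_force: 88.6
at [ 0.5236 -0.0228  0.1305] yaw 164.77 F [-0.2 -0.  -0.5] q [-0.16  0.31 -0.21  1.05  0.    0.1 ] w 0.0076 t 20.625
dp [0.003 0.007 0.101] turn [ 0.003 -0.009 -0.004]
```

```bash
python3 -m handwheel '[{"gripper":3,"dp":[0,0,0.05],"turn":[0,0,0]},{"gripper":3,"dp":[0,0,0.1],"turn":[0,0,0]},{"gripper":3,"dp":[0,0,0.1],"turn":[0,0,0]}]'; python3 -m handwheel '[{"gripper":3,"dp":[0,0,0.03],"turn":[0,0,0]},{"gripper":3,"dp":[0,0,0.06],"turn":[0,0,0]},{"gripper":3,"dp":[0,0,0.06],"turn":[0,0,0]}]'
```

```text
t: 21.0
tcp_pos: [0.5239, -0.0229, 0.1269]
orientation: [-0.416, -3.113, -0.001]
contact_force: [0.5, 0.3, 0.1]
grip_width: 0.0074
grasp_force: 88.6
t: 21.38
tcp_pos: [0.524, -0.0228, 0.1245]
orientation: [-0.416, -3.114, -0.001]
contact_force: [-0.2, 0.0, 0.0]
grip_width: 0.0077
grasp_force: 88.6
```

```bash
python3 -m handwheel '[{"gripper":3,"dp":[0,0,0.03],"turn":[0,0,0]},{"gripper":3,"dp":[0,0,0.05],"turn":[0,0,0]},{"gripper":3,"dp":[0,0,0.05],"turn":[0,0,0]}]'; python3 -m handwheel '[{"gripper":3,"dp":[0,0,0.03],"turn":[0,0,0]},{"gripper":3,"dp":[0,0,0.05],"turn":[0,0,0]},{"gripper":3,"dp":[0,0,0.05],"turn":[0,0,0]}]'
```

```text
t: 21.75
tcp_pos: [0.5241, -0.0229, 0.1227]
orientation: [-0.416, -3.114, -0.001]
contact_force: [-0.5, 0.3, -0.8]
grip_width: 0.0076
grasp_force: 88.7
t: 22.12
tcp_pos: [0.5242, -0.0229, 0.1209]
orientation: [0.416, 3.114, 0.001]
contact_force: [-1.0, -0.3, 3.8]
grip_width: 0.0076
grasp_force: 89.1
```

Meshed: it passed tooth-top height with no force, and the 4 N is the ejector. Keep pushing.

```bash
python3 -m handwheel '[{"gripper":3,"dp":[0,0,0.04],"turn":[0,0,0]},{"gripper":3,"dp":[0,0,0.08],"turn":[0,0,0]},{"gripper":3,"dp":[0,0,0.08],"turn":[0,0,0]}]'; python3 -m handwheel '[{"gripper":3,"dp":[0,0,0.04],"turn":[0,0,0]},{"gripper":3,"dp":[0,0,0.06],"turn":[0,0,0]},{"gripper":3,"dp":[0,0,0.06],"turn":[0,0,0]}]'
```

```text
t: 22.5
tcp_pos: [0.5242, -0.0229, 0.1175]
orientation: [0.416, 3.114, 0.001]
contact_force: [-1.0, -0.1, 4.2]
grip_width: 0.0071
grasp_force: 89.3
t: 22.88
tcp_pos: [0.5243, -0.0229, 0.1153]
orientation: [0.416, 3.114, 0.001]
contact_force: [-1.0, 0.6, 6.0]
grip_width: 0.0076
grasp_force: 89.4
```

```bash
python3 -m handwheel '[{"gripper":3,"dp":[0,0,0.03],"turn":[0,0,0]},{"gripper":3,"dp":[0,0,0.06],"turn":[0,0,0]},{"gripper":3,"dp":[0,0,0.06],"turn":[0,0,0]}]'; python3 -m handwheel '[{"gripper":3,"dp":[0,0,0.03],"turn":[0,0,0]},{"gripper":3,"dp":[0,0,0.05],"turn":[0,0,0]},{"gripper":3,"dp":[0,0,0.05],"turn":[0,0,0]}]'
```

```text
t: 23.25
tcp_pos: [0.5243, -0.0229, 0.1131]
orientation: [0.416, 3.113, 0.001]
contact_force: [-1.0, 0.8, 6.9]
grip_width: 0.0075
grasp_force: 90.0
t: 23.62
tcp_pos: [0.5245, -0.023, 0.1129]
orientation: [0.416, 3.112, 0.0]
contact_force: [-5.5, 0.3, 17.7]
grip_width: 0.0077
grasp_force: 91.8
```

```bash
python3 -m handwheel '[{"gripper":3,"dp":[0,0,0.03],"turn":[0,0,0]},{"gripper":3,"dp":[0,0,0.03],"turn":[0,0,0]},{"gripper":3,"dp":[0,0,0.03],"turn":[0,0,0]}]'
python3 - <<'E'
from m import *
s=arm.observe();R=Ro.from_rotvec(s["orientation"])
print("F tool",np.round(R.inv().apply(s["contact_force"]),1),"T tool",np.round(R.inv().apply(s["torque"]),2))
s=arm.observe();scan(.085-s["tcp_pos"][2])
# level of the flange rim vs deck, side camera
E
```

```text
t: 24.0
tcp_pos: [0.5245, -0.023, 0.1128]
orientation: [0.416, 3.111, 0.0]
contact_force: [-8.8, 0.3, 26.1]
grip_width: 0.0074
grasp_force: 93.0
F tool [  8.5  -2.  -26.1] T tool [0.33 1.99 0.01]
TCP [ 0.5245 -0.023   0.1128] F [-8.8  0.3 26.1] T [ 0.2   2.01 -0.01]
across x0.018 h0.084 from -10mm [25, 69, 77, 77, 78, 76, 132, 201, 221, 222, 223, 223, 224, 220, 203, 72, 95, 93, 94, 95, 39, 37]
across x0.0205 h0.06 from -10mm [65, 62, 66, 66, 64, 65, 99, 115, 122, 123, 124, 124, 125, 126, 126, 122, 122, 123, 123, 110, 122, 121]
across x0.0205 h0.03 from -10mm [66, 67, 66, 67, 66, 73, 103, 116, 121, 122, 123, 124, 125, 126, 125, 111, 124, 122, 123, 123, 122, 123]
along y0 top from 10mm [117, 117, 121, 211, 216, 222, 222, 222, 223, 222, 222, 221, 214, 189, 125, 124, 124, 124, 124, 124, 124, 123]
along y0.003 top from 10mm [116, 137, 225, 220, 220, 220, 220, 220, 220, 220, 221, 220, 215, 185, 121, 127, 127, 127, 127, 127, 127, 128]
rim -72 r18..30 [64, 62, 63, 73, 94, 121, 122, 122, 122, 120, 110, 86, 87, 107, 122, 123, 122, 122, 123, 122, 122, 122, 122, 122]
rim -60 r18..30 [64, 63, 73,
[... 860 characters left out ...]
2, 114, 124, 125, 124, 124]
rim 24 r18..30 [123, 123, 123, 124, 124, 124, 124, 124, 124, 124, 124, 125, 126, 126, 113, 90, 76, 81, 111, 122, 125, 124, 124, 124]
rim 36 r18..30 [123, 123, 123, 123, 123, 124, 124, 124, 124, 124, 125, 126, 122, 107, 82, 78, 102, 120, 124, 124, 124, 124, 123, 123]
rim 48 r18..30 [123, 123, 122, 122, 122, 122, 123, 123, 122, 124, 124, 125, 112, 97, 102, 116, 125, 124, 124, 123, 124, 124, 124, 123]
rim 60 r18..30 [122, 122, 123, 122, 123, 123, 123, 123, 123, 124, 118, 102, 99, 114, 122, 124, 124, 123, 122, 123, 123, 123, 123, 123]
rim 72 r18..30 [122, 122, 122, 122, 122, 123, 123, 124, 121, 116, 118, 121, 123, 122, 122, 123, 123, 122, 123, 123, 123, 123, 123, 123]
```

Home: the force climbs from 7 to 26 N while z stays at 0.113, which is exactly the origin at deck level. There is no slip in the grip. I'll relieve the side load and recheck before handing in.

```bash
python3 -m handwheel '[{"gripper":3,"dp":[0.015,0,0],"turn":[0,0,0]},{"gripper":3,"dp":[0.015,0,0],"turn":[0,0,0]},{"gripper":3,"dp":[0.015,0,0],"turn":[0,0,0]},{"gripper":3,"dp":[0.015,0,0],"turn":[0,0,0]}]'
python3 - <<'E'
from h import *
from workcell import arm
c=arm.read_camera("top");s=arm.observe();print(np.round(s["tcp_pos"],4),np.round(s["contact_force"],1),np.round(s["qd"],3).tolist())
# brushes: dark/brown blobs inside the tray
a=rect(c,.4824,-.2876,.012,.15,600); m=(a.max(2)<75).astype(np.uint8)
for b in cv2.findContours(m,0,2)[0]:
    if cv2.contourArea(b)>1200:
        (p,sz,an)=cv2.minAreaRect(b); print(np.round([.4824+(300-p[1])/2000,-.2876+(300-p[0])/2000],4),np.round(np.array(sz)/2),round(an,1))
E
```

```text
t: 24.55
tcp_pos: [0.5244, -0.023, 0.1128]
orientation: [0.416, 3.11, -0.0]
contact_force: [-7.6, 0.5, 24.2]
grip_width: 0.0077
grasp_force: 92.7
[ 0.5244 -0.023   0.1128] [-7.2  0.6 23.4] [0.001, 0.001, 0.001, -0.001, 0.001, 0.0]
[ 0.453  -0.3372] [154.  30.] 79.0
[ 0.4508 -0.2446] [154.  29.] 85.6
[ 0.5612 -0.234 ] [40. 33.] 84.3
[ 0.562  -0.3186] [40. 33.] 82.2
[ 0.4839 -0.1665] [ 68. 305.] 6.8
[ 0.5856 -0.1451] [94. 15.] 90.0
```

```bash
python3 -c "
from workcell import arm
print(arm.sign_off())"
```

```text
the job is handed in; nothing more can be done
None
```

The job is handed in at about 24.6 s of the 51 s allowed: the brush lies in the tray's free half beside brush2 with its bristles the same way. The paddle is meshed in the socket, pushed home to deck level and still held down with about 24 N.

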